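Hold the instrument basket ready over the soak tub

TASK

First mist the blue soak tub: press the orange cap of the spray canister beside it fully down for a moment and let it spring back up. Then pick up the steel instrument basket by its green handle, carry it without tipping over the top of the white and blue glove carton, and finish holding it still in the gripper, level, centred and squared over the tub with its underside about 15 mm above the rim, ready to be dipped. Never let it touch the tub or canister at any time, and leave the carton and the sharps container where they stand.

Things in the scene. Friction and masses are not known exactly. Their poses are not given: they have to be found in the camera images.
- station: Fixed soak station: grey base plate with a blue open tub (166 x 126 mm outside, long side along x; 6 mm walls, mouth 154 x 114 mm, rim 52 mm above the counter) and a white spray canister, 58 mm diameter, green band. Origin on the counter under the tub's centre; x points from tub to canister, z up. The canister's axis is 130 mm along +x; nozzle faces the tub.
- tub_mouth (a point): Centre of the tub's mouth at rim height, 52 mm above the station's origin; axes as the station's.
- spray_cap (a joint): Travel of the sprung orange nozzle cap on top of the canister: 0 up, 0.010 m fully down. The spring takes about 2.4 N to start and 8.4 N fully down, and pushes the cap back up when released; pressed counts from 0.007.
- cap_top (a point): Centre of the flat top of the orange cap (34 mm diameter), 150 mm above the counter when up; it moves down with the cap.
- basket: Loose steel instrument basket, about 0.25 to 0.5 kg, with instruments clipped in that do not come out: open box 130 mm along its x, 90 mm along its y, walls 40 mm high, carrying handle over it. Origin at the centre of its underside, z up. The same turned by half a turn.
- grip (a point): Centre of the basket handle's green grip, 100 mm above the basket's underside, on its centre: a bar 64 mm long along the basket's x, 14 mm wide (along y) and 20 mm high, free on both sides and above (the basket's walls end 50 mm below the grip's underside).
- carton: White glove carton with blue top and side bands, loose, standing between the basket and the station, whichever side each is on: 240 mm along its x, 85 mm along its y, 125 mm high. Origin at the centre of its underside.
- sharps: Yellow round sharps container with red lid, loose, bystander: 102 mm diameter, 138 mm high. Origin at the centre of its underside.
There are look-alikes about, which are no part of the job. Of the things that look like the basket, the larger one is meant.

How it is judged:
By the outcome, as a careful person would: the job done as asked, in the order asked, and still so for the second after the job is handed in, while the arm keeps its last pose, push and grip.
It also fails if it takes over 62 s, if anything falls off the work surface, if the arm or the gripper's body presses on something with over 40 N, if the wrist force passes 120 N, or if a joint passes its speed limit or range.

ROBOT

A 7-joint arm with a two-finger parallel gripper is mounted at the origin on the work surface. World frame = base frame: x ahead of the robot, y to its left, z up, the work surface at z = 0. Lengths are in m, angles in rad, forces in N, time in s.
With the tool pointing down it reaches from about 0.4 to 0.875 m from the base axis. Payload 6.5 kg.
Tool frame: the origin (TCP) lies on the mounting face of the last link; the fingertips stand 173 mm ahead of it and the grasp point (between the pads) lies 155 mm ahead of it; z points along the fingers, y is the line along which they close (so a half turn about z gives the same grasp; the last joint's range is limited). The gripper opens to 85 mm and grips with 20 to 120 N. Pads are 22 mm wide; open, the fingers measure 114 mm over their backs; the gripper's body (76 mm by 85 mm) begins 54 mm behind the grasp point. The pads swing forward as they close: fully open they stand 13 mm farther back than shut.
Start: joints at [1.219, 0.536, -0.004, 1.538, 0.003, 1.067, -0.071], TCP at [0.183, -0.624, 0.405] pointing down, gripper open.
Joint ranges: [-2.7, 2.7], [-0.37, 2.16], [-1.27, 1.26], [0.24, 2.4], [-1.31, 4.45], [0.19, 1.91], [-2.76, 2.76]. Speed limits (rad/s): [2.39, 2.39, 3.14, 3.14, 3.14, 3.14, 3.14].

INTERFACE

Orientations are given as a unit quaternion [w, x, y, z].
In Python, from rig import arm, kinematics, readout, eyes, job gives the robot as it stands. Calls block until the motion is done:
- arm.reach(position, orientation): joint-space move of the TCP to a pose.
- arm.line_to(position, rot=None, velocity=0.15, force_limit=None): straight line of the TCP; rot=None keeps the orientation; velocity is the mean speed in m/s. With force_limit (N) it stops when the force on the tool has changed by that much, and returns True; else False.
- arm.set_joints(angles): joint-space move.
- arm.grip(opening, grasp_force=None): finger opening in m; grasp_force is the grip in N (None keeps the last); returns when the fingers have stopped.
- arm.hold(seconds).
- kinematics.inverse_kinematics(position, orientation): joint angles nearest the present ones, or None.
- readout.get_obs(): the state.
- eyes.camera(name): name is "scene" or "top" or "wrist"; returns a dict with "color" (400x640x3 uint8, blue, green, red), "depth" (400x640 float32, m along the optical axis (not along the pixel's ray), 0 where there is no reading), "fov_y" (degrees; the focal length in pixels is half the picture's height over the tangent of half this angle, whatever the lens; pixels are square), "cx", "cy" (the principal point, pixels), "extrinsics" (4x4, takes a point from camera to world coordinates); the wrist camera has in their place "hand_eye" (4x4, takes a point from camera to tool coordinates, whose origin is the TCP and whose axes are the flange's). Camera axes: x right, y down, z forward; pixel columns grow to the right and rows downward; lengths in m; the calibration is good to about 2 mm. A picture is of the moment at which its call begins: read the wrist's pose just before it.
A pose or a line that the arm cannot do raises arm.PlanningError and nothing moves.
- job.close_job(): hands the job in; it is judged then, once.
The state is a dict: "time_s": time; "joint_positions": joint angles; "qvel": joint speeds; "tau": joint torques, N m; "tool_pos": TCP position; "tcp_rot": TCP orientation; "ft_force": force on the tool from outside, world axes, zero at the start; "moment": the same for the moment, N m; "gripper_width": finger opening in m; "grip_force": force on a finger pad.
Only numpy, scipy, OpenCV 4.12 (cv2) and the standard library are available. Lean on these libraries where they do the work, as an engineer would, in place of code of your own. Each camera call takes 0.05 s, during which the arm holds its last target. There are 200 camera calls.

## Working session

There is one attempt and no reset: what is moved stays moved. The work goes in short steps, each a Python script; the robot and the scene stay as the last script left them, time stands still between calls to the robot, and variables do not carry over. Pictures are saved under pics/ and viewed, at most 10 in all, crops included, and the job is handed in when it is done.

```bash
ls; mkdir -p pics
cat > h.py <<'E'
import numpy as np, cv2
from rig import arm, kinematics, readout, eyes, job
from scipy.spatial.transform import Rotation as R
def rot(q): return R.from_quat([q[1],q[2],q[3],q[0]])
def snap(name):
    o=readout.get_obs(); c=eyes.camera(name)
    if 'extrinsics' in c: T=np.array(c['extrinsics'])
    else:
        W=np.eye(4); W[:3,:3]=rot(o['tcp_rot']).as_matrix(); W[:3,3]=o['tool_pos']; T=W@np.array(c['hand_eye'])
    c['T']=T; c['f']=200/np.tan(np.radians(c['fov_y'])/2); return c
def ray(c,u,v):
    d=np.stack([(np.asarray(u,float)-c['cx'])/c['f'],(np.asarray(v,float)-c['cy'])/c['f'],np.ones(np.shape(u))],-1)
    return c['T'][:3,3], d@c['T'][:3,:3].T
def onplane(c,u,v,z):
    o,d=ray(c,u,v); return o+d*((z-o[2])/d[...,2])[...,None]
def cloud(c):
    v,u=np.mgrid[:400,:640]; o,d=ray(c,u,v); return o+d*c['depth'][...,None]
E
python3 - <<'E'
from h import *
print(readout.get_obs())
for n in('scene','top','wrist'):
    c=snap(n); cv2.imwrite(f'pics/{n}0.png',c['color']); print(n,c['f'],c['cx'],c['cy'],c['T'].round(3).tolist(), c['depth'].min(),c['depth'].max())
E
```

```text
pics
{'time_s': 0.0, 'joint_positions': array([ 1.21878149,  0.53720261, -0.00441315,  1.53889792,  0.00259035,
        1.06731133, -0.07122635]), 'qvel': array([ 0.00119852,  0.00148428, -0.00125688, -0.00077491,  0.0005654 ,
       -0.0015433 ,  0.00117171]), 'tau': array([ 3.05625663e-04, -5.83407640e+01,  1.04808748e+00, -2.59114087e+01,
        1.21158961e-02,  9.31522198e-03, -2.03926152e-05]), 'tool_pos': array([ 0.18315562, -0.62330615,  0.40377977]), 'tcp_rot': array([-8.85169749e-04,  9.89804335e-01,  1.42430884e-01, -1.96741571e-04]), 'ft_force': array([-0.12060844,  0.07323423, -0.13954351]), 'moment': array([ 0.00509296,  0.01386572, -0.02157017]), 'grip_force': 0.0, 'gripper_width': 0.08530101216172693}
scene 483.6411874166469 319.83110940762816 204.15370000330307 [[-0.483, 0.705, -0.52, 1.094], [0.876, 0.398, -0.274, 0.261], [0.014, -0.587, -0.809, 0.991], [0.0, 0.0, 0.0, 1.0]] 0.0 3.1026022
top 369.15675553342084 322.7033707722406 199.92909331913583 [[-0.018, -0.996, 0.09, 0.415], [-1.0, 0.018, -0.01, -0.027], [0.009, -0.09, -0.996, 1.008], [0.0, 0.0, 0.0, 1.0]] 0.0 1.8836874
wrist 279.76861460081767 315.41825351220416 197.89962552347356 [[0.283, -0.91, -0.304, 0.26], [-0.959, -0.269, -0.086, -0.601], [-0.003, 0.316, -0.949, 0.372], [0.0, 0.0, 0.0, 1.0]] 0.0 1.5649108
```

View pics/top0.png

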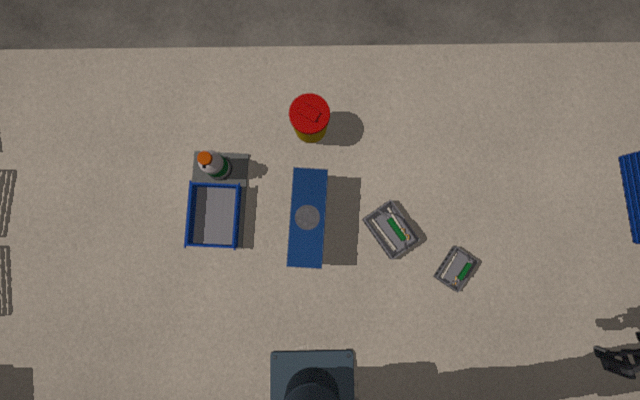

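View pics/scene0.png

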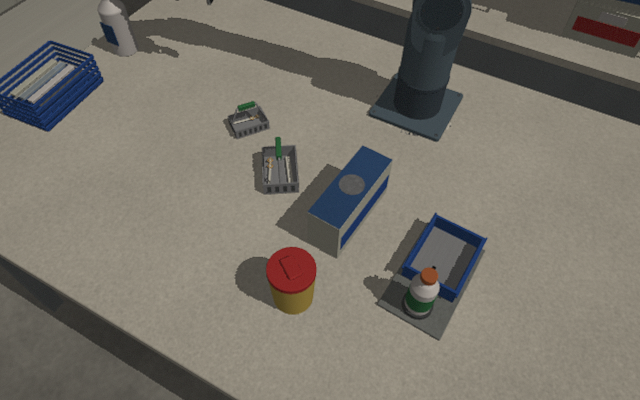

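Top view: the larger basket with its grip is at (397,229) and the smaller look-alike at (463,270). The orange cap is at (205,158), the tub at (214,215), the carton at (307,217) and the sharps at (310,115). In the scene view the large basket is at (280,168), the small one at (249,118), and a blue-label bottle look-alike at (115,30). I choose the basket at top (391,230), which is the larger one, and the canister with the green band.

```bash
cat >> h.py <<'E'
def blobs(c,lo,hi,roi,n=1,minsat=0):
    hsv=cv2.cvtColor(c['color'],cv2.COLOR_BGR2HSV); m=cv2.inRange(hsv,np.array(lo),np.array(hi))
    k=np.zeros_like(m); u0,v0,u1,v1=roi; k[v0:v1,u0:u1]=m[v0:v1,u0:u1]
    cs,_=cv2.findContours(k,cv2.RETR_EXTERNAL,cv2.CHAIN_APPROX_NONE)
    return sorted(cs,key=cv2.contourArea,reverse=True)[:n],k
def cen(k):
    m=cv2.moments(k,True); return m['m10']/m['m00'],m['m01']/m['m00']
def tri(c1,p1,c2,p2):
    o1,d1=ray(c1,*p1); o2,d2=ray(c2,*p2)
    t=np.linalg.lstsq(np.stack([d1,-d2],1),o2-o1,rcond=None)[0]
    a,b=o1+t[0]*d1,o2+t[1]*d2; return (a+b)/2,np.linalg.norm(a-b)
def rect(c,cnt,z):
    p=onplane(c,cnt[:,0,0]+0.,cnt[:,0,1]+0.,z); return cv2.minAreaRect((p[:,:2]*1000).astype(np.float32))
E
cat > m.py <<'E'
from h import *
t=snap('top'); s=snap('scene')
G=((40,90,30),(85,255,255)); O=((4,150,120),(14,255,255)); B=((100,120,40),(125,255,255))
for nm,C,rt,rs in(('grip',G,(360,195,430,262),(262,130,300,195)),('smallgrip',G,(430,240,490,300),(225,95,272,138)),('cap',O,(190,140,240,180),(410,255,450,295))):
    (a,),ka=blobs(t,*C,rt); (b,),kb=blobs(s,*C,rs)
    print(nm,cv2.contourArea(a),cv2.contourArea(b),cen(ka),cen(kb),tri(t,cen(ka),s,cen(kb)))
    print('  rect', rect(t,a,.1 if nm!='cap' else .15))
for nm,roi,z in(('tub',(175,172,250,260),.052),('carton',(280,155,335,280),.125)):
    (a,),k=blobs(t,*B,roi); print(nm,cv2.contourArea(a),rect(t,a,z))
P=cloud(t); print('depth carton top',P[240,307],'tub rim',P[215,188],'sharps',P[115,309])
crop=np.hstack([cv2.resize(t['color'][190:300,355:495],None,fx=2.8,fy=2.8,interpolation=2),cv2.resize(s['color'][90:200,220:360],None,fx=2.8,fy=2.8,interpolation=2)])
cv2.imwrite('pics/crop.png',crop)
E
python3 m.py
```

```text
grip 111.0 73.0 (396.2352941176471, 228.96323529411765) (277.94897959183675, 147.20408163265307) (array([ 0.4214655 , -0.21497313,  0.10192125]), np.float64(0.0014911806083840976))
  rect ((421.9949035644531, -215.8218536376953), (62.206077575683594, 12.947897911071777), 33.90180587768555)
smallgrip 80.5 57.5 (464.0693069306931, 270.9306930693069) (245.87012987012986, 105.50649350649351) (array([ 0.31400322, -0.38631391,  0.07600955]), np.float64(0.0016531901177272398))
  rect ((316.96258544921875, -377.8706970214844), (13.89718246459961, 45.70404815673828), 52.51710510253906)
cap 113.5 160.0 (203.42857142857142, 157.30075187969925) (429.42541436464086, 274.6685082872928) (array([0.5974987 , 0.24379004, 0.14892816]), np.float64(0.0022008447732459126))
  rect ((597.7041015625, 241.87733459472656), (29.77846336364746, 29.33648109436035), 57.00008773803711)
tub 3218.0 ((468.2470397949219, 246.88880920410156), (136.00631713867188, 170.9036102294922), 85.8083724975586)
carton 3154.5 ((454.03240966796875, 1.6012191772460938), (80.45162963867188, 234.62811279296875), 85.35099792480469)
depth carton top [ 0.41460052 -0.02723574  1.0080624 ] tub rim [0.46796359 0.31140806 0.05171209] sharps [ 0.69882401 -0.00711315  0.14071252]
```

View pics/crop.png

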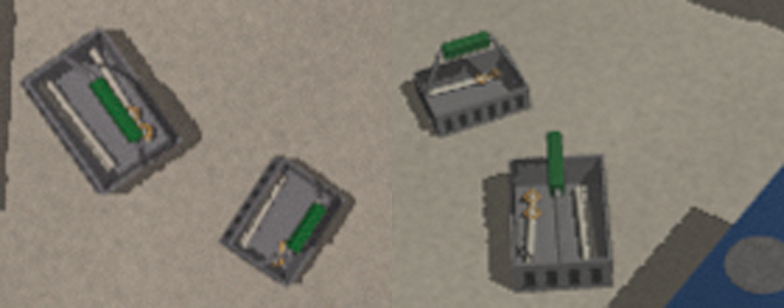

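The crop confirms it: left, the larger basket with a 62 mm grip at z 0.102; the other has a 46 mm grip at z 0.076. The cap sits at z 0.149, 130 mm from the tub. I'll move above the cap and look from close by.

```bash
cat >> h.py <<'E'
def down(deg):
    h=np.radians(deg)/2; return [0.,float(np.cos(h)),float(np.sin(h)),0.]
def ik(p,deg):
    return kinematics.inverse_kinematics(list(p),down(deg))
E
python3 - <<'E'
from h import *
for p,a in(([.5975,.243,.43],-3),([.4215,-.215,.43],35),([.4215,-.215,.256],35),([.468,.247,.43],-3),([.468,.247,.323],-3),([.44,0,.43],15)):
    for b in(a,a+180):
        q=ik(p,b); print(p,b,None if q is None else np.round(q,2))
arm.grip(0.0)
arm.reach([.5975,.243,.44],down(-3))
o=readout.get_obs(); print(o['time_s'],o['tool_pos'],o['gripper_width'],o['joint_positions'].round(2))
c=snap('wrist'); cv2.imwrite('pics/w1.png',c['color'])
E
```

```text
[0.5975, 0.243, 0.43] -3 [ 0.02  0.61 -0.73  1.49  0.42  1.2  -2.39]
[0.5975, 0.243, 0.43] 177 [ 0.24  0.8  -1.18  1.48  0.75  1.36  0.53]
[0.4215, -0.215, 0.43] 35 [ 0.64  0.22 -0.31  1.95  0.08  0.98 -0.66]
[0.4215, -0.215, 0.43] 215 [ 1.25  0.38 -1.07  1.92  0.39  1.06  2.2 ]
[0.4215, -0.215, 0.256] 35 [ 0.56  0.49 -0.22  2.09  0.19  0.58 -0.76]
[0.4215, -0.215, 0.256] 215 [ 1.2   0.77 -1.08  2.05  0.91  0.9   1.78]
[0.468, 0.247, 0.43] -3 [ 0.29  0.57 -1.17  1.79  0.57  1.18 -2.68]
[0.468, 0.247, 0.43] 177 [ 0.24  0.52 -1.08  1.79  0.5   1.14  0.51]
[0.468, 0.247, 0.323] -3 [ 0.07  0.6  -0.85  1.89  0.56  0.91 -2.67]
[0.468, 0.247, 0.323] 177 [ 0.24  0.75 -1.14  1.88  0.79  1.05  0.29]
[0.44, 0, 0.43] 15 [ 0.42  0.19 -0.58  2.01  0.13  0.98 -1.53]
[0.44, 0, 0.43] 195 [ 0.75  0.27 -0.97  2.    0.26  1.01  1.48]
4.3667 [0.59790127 0.2421635  0.43988047] 0.00010476325172414045 [ 0.03  0.6  -0.74  1.48  0.42  1.22 -2.39]
```

View pics/w1.png

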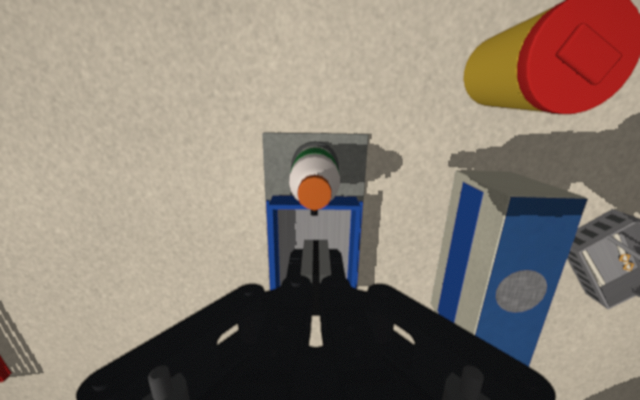

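The cap top is at (315,193) in the wrist view, and the rim's near edge runs from (268,203) to (361,203), both clear of the fingers. I'll measure from this view.

```bash
cat > m2.py <<'E'
from h import *
c=snap('wrist')
(a,),k=blobs(c,(4,150,120),(14,255,255),(270,150,360,230))
(x,y),r=cv2.minEnclosingCircle(a); bb=cv2.boundingRect(a)
print('cap',bb,(x,y),r, onplane(c,x,y,.15), 'width mm', 2*r)
print('cap cen',onplane(c,*cen(k),.15))
m=blobs(c,(100,120,40),(125,255,255),(255,185,375,280))[1]
L=[];Rr=[]
for v in range(215,268,4):
    u=np.flatnonzero(m[v]); 
    if len(u)>4: L.append((u.min(),v)); Rr.append((u.max()+1,v))
for nm,E in(('L',L),('R',Rr)):
    E=np.array(E,float); p=onplane(c,E[:,0],E[:,1],.052); vx,vy,x0,y0=cv2.fitLine(p[:,:2].astype(np.float32),cv2.DIST_HUBER,0,.01,.01).ravel()
    print(nm,'angle',np.degrees(np.arctan2(vy,vx)),'y at x=.5',y0+(0.5-x0)*vy/vx, E[[0,-1]].tolist())
T=[]
for u in list(range(275,296,4))+list(range(336,358,4)):
    v=np.flatnonzero(m[:,u]); 
    if len(v): T.append((u,v.min()))
T=np.array(T,float); p=onplane(c,T[:,0],T[:,1],.052); print('near edge',p[:,:2].round(4).tolist())
P=cloud(c); print('depth at cap',P[193,315],'rim',P[204,280])
E
python3 m2.py
```

```text
cap (299, 177, 32, 33) (314.0, 192.44000244140625) 16.95278549194336 [0.59789654 0.24294802 0.15      ] width mm 33.90557098388672
cap cen [0.59761385 0.24277627 0.15      ]
L angle -4.171602 y at x=.5 0.3133079 [[267.0, 215.0], [270.0, 267.0]]
R angle -4.063768 y at x=.5 0.18356392 [[362.0, 215.0], [358.0, 267.0]]
near edge [[0.5651, 0.2976], [0.5649, 0.2923], [0.5646, 0.2869], [0.5643, 0.2816], [0.564, 0.2762], [0.5581, 0.2713], [0.5594, 0.2161], [0.5592, 0.2107], [0.5589, 0.2054], [0.5586, 0.2], [0.5583, 0.1946], [0.5566, 0.1893]]
depth at cap [0.59713783 0.24202099 0.1495499 ] rim [0.55268018 0.29234062 0.04982476]
```

Run:
```python
from h import *
q=down(-4)
arm.line_to([.5977,.2427,.345],q,velocity=.12)
f0=readout.get_obs()['ft_force']
hit=arm.line_to([.5977,.2427,.308],velocity=.012,force_limit=10)
o=readout.get_obs(); print(hit,o['tool_pos'],o['ft_force']-f0)
arm.hold(.4)
o=readout.get_obs(); print(o['tool_pos'],o['ft_force']-f0,o['time_s'])
s=snap('scene'); cv2.imwrite('pics/press.png',cv2.resize(s['color'][200:340,360:500],None,fx=3,fy=3))
```

```text
True [0.59772095 0.24281602 0.31386107] [-1.73282035 -1.14625049  7.76836103]
[0.59770334 0.24279021 0.31399173] [-1.29765132 -1.55844816  7.11120789] 8.15
```

View pics/press.png

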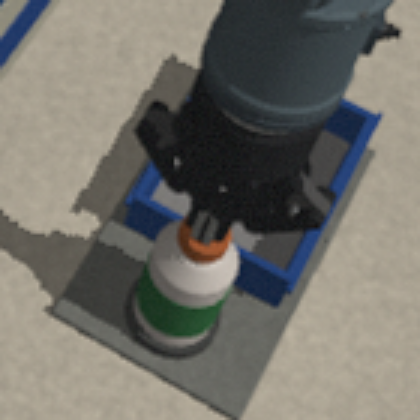

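The fingers are squarely on the cap, about 8–9 mm down. I'll press on to the stop, then release and check.

Run:
```python
from h import *
hit=arm.line_to([.5977,.2427,.309],velocity=.01,force_limit=8)
o=readout.get_obs(); print(hit,o['tool_pos'],o['ft_force'])
arm.hold(.5); o=readout.get_obs(); print(o['tool_pos'],o['ft_force'])
arm.line_to([.5977,.2427,.345],velocity=.05)
arm.line_to([.5977,.2427,.44],velocity=.15)
o=readout.get_obs(); print(o['tool_pos'],o['ft_force'],o['time_s'])
c=snap('wrist'); (a,),k=blobs(c,(4,150,120),(14,255,255),(270,150,360,230))
s=snap('scene'); (b,),kb=blobs(s,(4,150,120),(14,255,255),(410,255,450,295))
print('cap',cv2.contourArea(a),tri(c,cen(k),s,cen(kb)), cloud(c)[193,315])
```

```text
True [0.59772416 0.24292499 0.31382814] [-1.48965329 -1.30058502  6.86959906]
[0.59771534 0.24290837 0.31390711] [-3.02071618 -1.46705687  7.44192701]
[0.59748273 0.24239196 0.43894834] [ 0.16593739  0.11957173 -1.46453565] 10.525
cap 804.5 (array([0.59657638, 0.24381238, 0.14687635]), np.float64(0.0019483641953373823)) [0.5962926  0.2415858  0.14918635]
```

```bash
cat > m3.py <<'E'
from h import *
c=snap('wrist'); s=snap('scene')
(a,),k=blobs(c,(40,90,30),(85,255,255),(0,0,640,400)); (b,),kb=blobs(s,(40,90,30),(85,255,255),(262,130,300,195))
print(cv2.contourArea(a),cen(k),rect(c,a,.11)); 
print('tri',tri(c,cen(k),s,cen(kb)),'on .10',onplane(c,*cen(k),.10),'on .11',onplane(c,*cen(k),.11),'depth',cloud(c)[int(cen(k)[1]),int(cen(k)[0])])
cv2.imwrite('pics/w2.png',c['color'])
E
python3 - <<'E'
from h import *
arm.reach([.4215,-.215,.40],down(215))
arm.grip(.085)
o=readout.get_obs(); print(o['time_s'],o['tool_pos'],o['joint_positions'].round(2))
import m3
E
```

```text
15.1833 [ 0.42149408 -0.21497455  0.39999497] [ 1.24  0.44 -1.07  1.95  0.45  1.01  2.14]
735.0 (317.1458333333333, 193.33946078431373) ((419.59246826171875, -215.55258178710938), (63.05387496948242, 13.601908683776855), 32.63569641113281)
tri (array([ 0.42189215, -0.21313779,  0.10343752]), np.float64(0.0011969806436402817)) on .10 [ 0.42241418 -0.2120059   0.1       ] on .11 [ 0.41988515 -0.21388076  0.11      ] depth [ 0.41953148 -0.21430781  0.11060717]
```

View pics/w2.png

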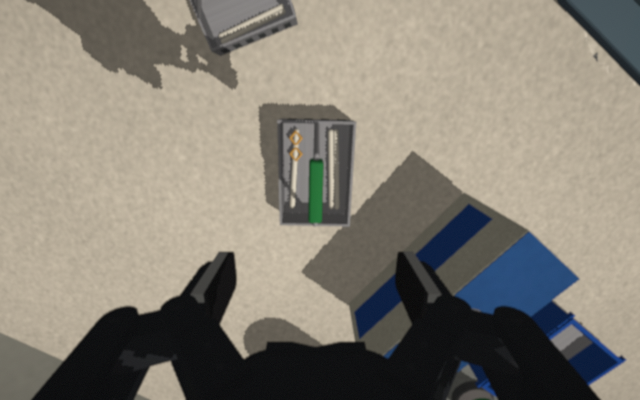

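The wrist view shows the large basket with the green grip at (317,190), aligned with the tool; its top is at z 0.110 and it is well clear of the carton. I'll grasp and lift.

Run:
```python
from h import *
arm.line_to([.4203,-.2145,.30],down(213.3),velocity=.12)
print(arm.line_to([.4203,-.2145,.255],velocity=.06,force_limit=12))
f0=readout.get_obs()['ft_force']
arm.grip(0.0,70)
o=readout.get_obs(); print(o['gripper_width'],o['grip_force'],o['tool_pos'],o['ft_force']-f0,o['moment'])
arm.line_to([.4203,-.2145,.29],velocity=.05)
arm.line_to([.4203,-.2145,.44],velocity=.12)
o=readout.get_obs(); print(o['time_s'],o['gripper_width'],o['grip_force'],o['ft_force']-f0,o['moment'],o['joint_positions'].round(2))
s=snap('scene'); cv2.imwrite('pics/lift.png',s['color'])
```

```text
False
0.01270903908697679 70.9418785572052 [ 0.42034391 -0.21465604  0.25503756] [ 0.00247219  0.36854472 -0.65405185] [-0.18351098 -0.0608916  -0.00367982]
20.0667 0.012973047613316491 70.70839047431946 [-0.43378153 -0.0825212  -4.0026556 ] [0.04300096 0.01070433 0.03523298] [ 1.28  0.38 -1.1   1.91  0.38  1.09  2.17]
```

View pics/lift.png

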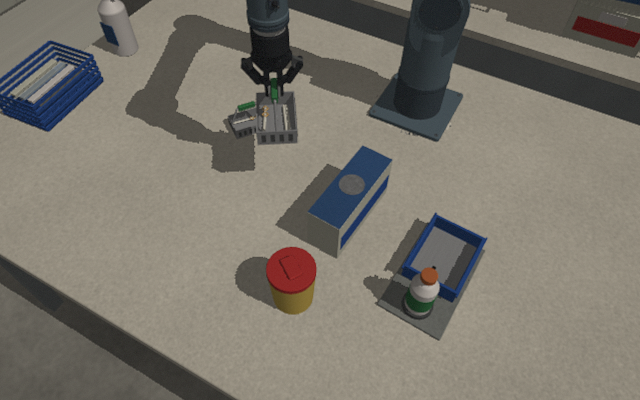

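The basket is lifted level, about 0.4 kg, at pixel (277,118). I'll carry it over the carton to above the tub.

```bash
cat > m4.py <<'E'
from h import *
o=readout.get_obs(); print(o['time_s'],o['tool_pos'],o['gripper_width'],o['joint_positions'].round(2),o['moment'])
t=snap('top'); c=snap('wrist'); s=snap('scene')
p=cv2.resize(c['color'],(640,400)); cv2.imwrite('pics/w4.png',p)
cv2.imwrite('pics/o4.png',np.hstack([cv2.resize(t['color'][140:270,160:260],None,fx=3.5,fy=3.5),cv2.resize(s['color'][140:340,360:520],None,fx=2.275,fy=2.275)]))
E
python3 - <<'E'
from h import *
arm.line_to([.445,.0,.44],down(195),velocity=.12)
arm.line_to([.468,.25,.44],down(176),velocity=.12)
arm.hold(.3)
import m4
E
```

```text
24.6083 [0.46803182 0.24984889 0.44000147] 0.012975299767312836 [ 0.17  0.46 -0.97  1.78  0.42  1.13  0.56] [0.04824534 0.07285093 0.02173321]
```

View pics/w4.png

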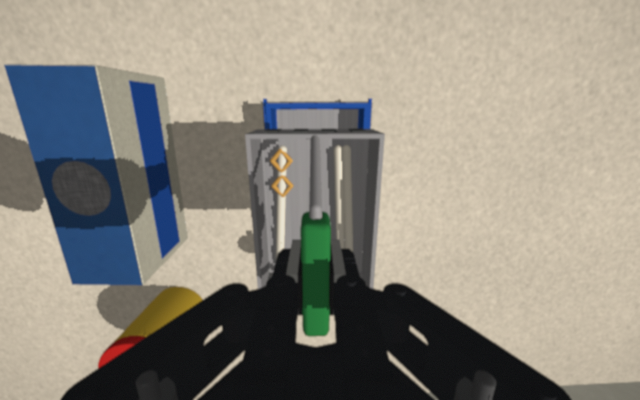

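View pics/o4.png

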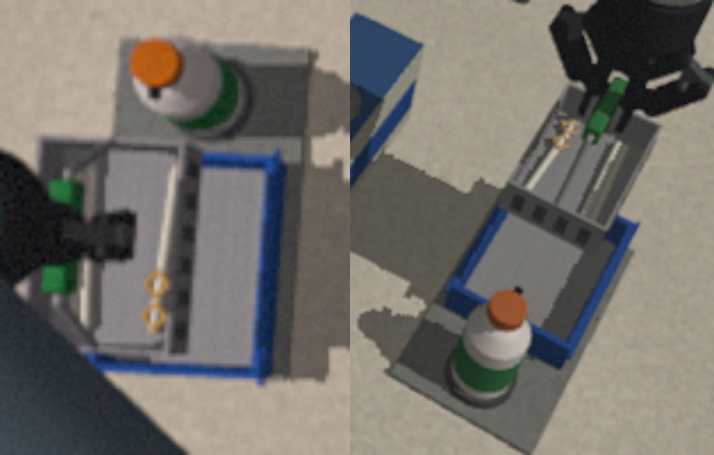

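The basket hangs level and squared over the tub. In the wrist view its end edge is at row 133 (columns 248–382) and the tub's −x rim is at row 101 (columns 265–371). I'll lower part way and measure basket against tub.

```bash
cat > m5.py <<'E'
from h import *
o=readout.get_obs(); c=snap('wrist'); P=cloud(c); tz=o['tool_pos'][2]
rimz=tz-.155-.1+.04
v,u=np.mgrid[:400,:640]
hsv=cv2.cvtColor(c['color'],cv2.COLOR_BGR2HSV)
ok=(c['depth']>0)&(v<260)&(u>200)&(u<430)
def lf(p):
    vx,vy,x0,y0=cv2.fitLine(p.astype(np.float32),cv2.DIST_HUBER,0,.003,.001).ravel(); return vx,vy,x0,y0
def meas(m,z,nm):
    us=np.flatnonzero(m.any(0)); us=us[8:-8]
    top=np.array([(x,np.flatnonzero(m[:,x])[0]) for x in us],float)
    vs=np.flatnonzero(m.any(1)); vt=int(np.median(top[:,1]))
    e=onplane(c,top[:,0],top[:,1],z)[:,:2]; vx,vy,x0,y0=lf(e)
    rows=np.arange(vt+3,vt+(90 if nm=='basket' else 16)); rows=[r for r in rows if r<250 and m[r].any()]
    L=onplane(c,np.array([np.flatnonzero(m[r])[0] for r in rows],float),np.array(rows,float),z)[:,:2]
    Rr=onplane(c,np.array([np.flatnonzero(m[r])[-1]+1 for r in rows],float),np.array(rows,float),z)[:,:2]
    print(nm,'end edge angle',np.degrees(np.arctan(-vx/vy)).round(2),'x at y.25',(x0+(.25-y0)*vx/vy).round(4),
      'sides y mean',L[:,1].mean().round(4),Rr[:,1].mean().round(4),'at x',L[:,0].mean().round(4),'mid y',((L+Rr)/2)[:,1].mean().round(4),
      'side angles',*[np.degrees(np.arctan(lf(q)[1]/lf(q)[0])).round(2) for q in(L,Rr)])
mb=(ok&(abs(P[...,2]-rimz)<.01)&(hsv[...,1]<70)).astype(np.uint8)
mb=cv2.morphologyEx(mb,cv2.MORPH_OPEN,np.ones((2,2)))
mt=(ok&(abs(P[...,2]-.052)<.012)&(hsv[...,0]>100)&(hsv[...,0]<125)&(hsv[...,1]>120)).astype(np.uint8)
print('rimz expected',rimz,'seen',np.median(P[...,2][mb>0]),'tool',o['tool_pos'],o['moment'],o['time_s'])
meas(mb,rimz,'basket'); meas(mt,.052,'tub')
g=(ok&(hsv[...,0]>40)&(hsv[...,0]<85)&(hsv[...,1]>90)); 
k=(cv2.inRange(hsv,np.array((40,90,30)),np.array((85,255,255)))); k[:, :250]=0;k[:,390:]=0
ys=np.flatnonzero(k.any(1)); print('grip rows',ys[0],ys[-1],'ends x',onplane(c,317.,float(ys[0]),tz-.145),onplane(c,317.,float(ys[-1]),tz-.145))
E
python3 - <<'E'
from h import *
arm.line_to([.468,.25,.37],velocity=.08); arm.hold(.3)
import m5
E
```

```text
rimz expected 0.15526551899761035 seen 0.153996984830303 tool [0.46807288 0.25002354 0.37026552] [-0.00252334 -0.00595774 -0.02950561] 26.0833
basket end edge angle -3.93 x at y.25 0.4033 sides y mean 0.2077 0.2972 at x 0.4314 mid y 0.2524 side angles -3.69 -3.7
tub end edge angle -3.96 x at y.25 0.3845 sides y mean 0.1923 0.3216 at x 0.3888 mid y 0.2569 side angles -1.55 -6.11
grip rows 213 337 ends x [0.43117442 0.25265732 0.22526552] [0.49908227 0.24807478 0.22526552]
```

Basket against tub: about 1 mm off in y, and yaws of −3.8° and −4.0°. I'll make that small correction while lowering to the final height, then check.

Run:
```python
from h import *
arm.line_to([.4677,.2511,.3228],down(175.9),velocity=.05); arm.hold(.5)
import m5
s=snap('scene'); cv2.imwrite('pics/fin.png',cv2.resize(s['color'][120:340,270:520],None,fx=2.6,fy=2.6))
```

```text
rimz expected 0.10782770890952062 seen 0.10662652652027123 tool [0.46770253 0.25108034 0.32282771] [-0.02055997  0.02818574 -0.02322851] 27.725
basket end edge angle -3.93 x at y.25 0.4029 sides y mean 0.2088 0.2982 at x 0.4309 mid y 0.2535 side angles -3.72 -3.71
tub end edge angle -3.98 x at y.25 0.3841 sides y mean 0.1924 0.3215 at x 0.3871 mid y 0.2569 side angles -2.53 -5.44
grip rows 213 335 ends x [0.43074887 0.2537455  0.17782771] [0.49734465 0.24914339 0.17782771]
```

View pics/fin.png

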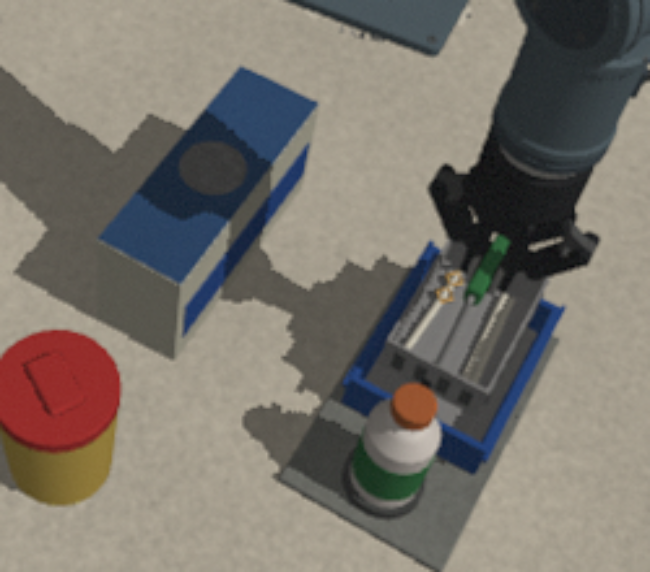

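The basket is level, centred and squared over the tub at (465,340); its measured wall-rim height of 0.1066 puts the underside about 15 mm above the tub rim. The cap is up, and the carton and sharps have not moved.

```bash
python3 -c "
from h import *
print(job.close_job())"
```

```text
the job is handed in; nothing more can be done
None
```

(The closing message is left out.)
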